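# Load the chambered slide into the spring carrier and close its rail

## Task

Load the white chambered slide into the empty channel of the aluminium slide carrier: push the spring follower back with the slide's end, lower the slide flat onto the channel floor and let the follower hold it against the end stop. Then, with the slide released, swing the hinged hold-down rail over it and press its end down until the catch snaps over it. The slide has a glass base, so feel your way and force neither the slide nor the carrier, and leave the other things on the bench where they are.

Things in the scene. Friction and masses are not known exactly. Their poses are not given: they have to be found in the camera images.
- slide: Chambered microscope slide to load. Glass base 75.5 x 25.5 x 2 mm (x, y, z); on it, centred, a white lidded block of 2 x 4 wells, 62 x 22 mm, from 2 to 10.8 mm up: the base stands out 6.75 mm at the ends, 1.75 mm at the sides. Origin: centre of the underside; x along its length, z up. Either end may lead. 20 to 40 g, lies loose on the bench left or right of the carrier.
- carrier: Slide carrier: its base plate, aluminium, 190 x 120 x 6 mm, fixed to the bench. Origin under its middle on the bench; x along the channel from end stop to follower and rail hinge, y across, z up. On it, held by slotted screws, sits the nest (channel, stop, follower, rail, catch), set up to 3 mm off the nominal place given here along x and y, square, height exact: find it by touch or sight.
- seat (a point): Nominal middle of the channel floor, (0, 0, 12) in the carrier (all sizes in mm, nominal, carrier axes): where the middle of the slide's underside belongs. Side walls 64 long, 5 thick, 3 high (top z = 15) stand 27 apart along y = 0, clear of the ends. End stop: face at x = -37.75 looking to +x, block back to x = -51, 37 wide, top z = 17; the slide's -x end comes down in front of it.
- follower (a joint): Spring follower, travel towards +x in m: 0 empty, 0.0045 with a slide seated, 0.008 solid. Steel block 20 wide, top z = 22, front face at x = 33.25 when empty: the 71 mm gap to the stop is 4.5 mm too short for the slide, so push it back first. Its spring gives 3 N plus 0.5 N per mm towards -x. Behind it a housing to x = 55.5, 30 wide, top z = 22.
- rail (a joint): Hold-down rail, rad: 0 closed (level over the channel), 1.57 upright, at the start 1.8 to 2.05, leaning out beyond its hinge. Steel frame 4 thick: two arms 5 wide at y = +-12, and from 86 to 117 from the hinge an end plate 34 wide, to push round and press. Closed, its underside is 1.5 above a seated slide; a slide not fully down gets in its way. Hinge friction 0.06 N m keeps it where it is left.
- hinge (a point): Nominal middle of the rail's level hinge axis, which runs along the carrier's y, at (58, 0, 26.3) in the carrier; same axes. Lugs beside it reach z = 31 (x = 52 to 64, y = +-15.5 to 21.5).
- catch (a joint): Catch at the -x end, m: 0 at rest, grows as it is pushed to -x. A sprung steel hook 14 wide with its nose tip at x = -55.5, z = 30, top z = 39, sloping on top. The rail's end, pressed down, meets it at about 0.09 rad and pushes it aside with some 5 to 8 N on the end plate; at about 0.03 rad it snaps through under the nose and then meets a solid stop at 0.
- mailer: Bystander: pale plastic slide mailer, a plain box 84 x 34 x 20 mm, taller than the slide. Origin under its centre.
- pot_tall: Bystander: black lens pot, 42 mm across, 62 mm high. Origin under its centre.
- pot_short: Bystander: black lens pot, 42 mm across, 40 mm high. Origin under its centre.
- cup: Bystander: steel bowl, 84 mm across, 45 mm high. Origin under its centre.
- oil: Bystander: amber oil bottle, 32 mm across, 72 mm high. Origin under its centre.
- dish: Bystander: white culture dish, 94 mm across, 15 mm high. Origin under its centre.
- coverbox: Bystander: white cover-glass box 52 x 62 x 22 mm. Origin under its centre.
- driver: Bystander: screwdriver with a black handle, 130 mm long, lying. Origin under it.
Mind the look-alikes: they are no part of the job. Of the things that look like the slide, the largest one is meant. Leave any blue or orange look-alike of the carrier alone.

How it is judged:
By the outcome, as a careful person would: the job done as asked, in the order asked, and still so for the second after the job is handed in, with the robot touching nothing.
It also fails if it takes over 72 s, if anything falls off the work surface, if the arm or the gripper's body presses on something with over 40 N, if the wrist force passes 120 N, or if a joint passes its speed limit or range.

## Robot

A 7-joint arm with a two-finger parallel gripper is mounted at the origin on the work surface. World frame = base frame: x ahead of the robot, y to its left, z up, the work surface at z = 0. Lengths are in m, angles in rad, forces in N, time in s.
With the tool pointing down it reaches from about 0.4 to 0.85 m from the base axis. Payload 10.4 kg.
Tool frame: the origin (TCP) lies at the centre of the arm's flange, where the gripper is bolted on; the fingertips stand 173 mm ahead of it and the grasp point (between the pads) lies 155 mm ahead of it; z points along the fingers, y is the line along which they close (so a half turn about z gives the same grasp; the last joint's range is limited). The gripper opens to 85 mm and grips with 20 to 120 N. Pads are 22 mm wide; open, the fingers measure 114 mm over their backs; the gripper's body (76 mm by 85 mm) begins 54 mm behind the grasp point. The pads swing forward as they close: fully open they stand 13 mm farther back than shut.
Start: joints at [1.223, 0.332, -0.065, 1.46, 0.022, 1.35, -0.088], TCP at [0.199, -0.592, 0.405] pointing down, gripper open.
Joint ranges: [-2.6, 2.6], [-0.5, 2.12], [-1.47, 1.34], [0.16, 2.42], [-1.27, 4.41], [0.06, 2.06], [-2.6, 2.6]. Speed limits (rad/s): [2.22, 2.22, 2.79, 2.79, 3.14, 3.14, 3.14].

## Interface

Orientations are given as a unit quaternion [x, y, z, w].
In Python, from workcell import manip, viewer, finder gives the robot as it stands.
- The arm moves only by the tool arm_command, never from a script. Its argument "plan" is a list of rows, each an object with "dp": the shift along the tool's x, y, z in mm, a list of three; "spin": the turn about the tool's z in rad. A call has 1 to 5 rows; each row shifts and turns the commanded pose from where the row before left it, along the tool's axes as they then stand; what a row does not reach is not made up. A row lasts 1/10 s, in which the tool goes at most 50 mm and 8.59 degrees, less where a joint would pass 70% of its speed; a pose out of reach is approached as far as the arm can. A call is refused whole if a number of a shift passes 50 or a number of a turn 0.15, either way. A call with a gripper value outside its range is refused whole. "grip" is the closure, from -1 (fully open) to 1 (shut), set as the call begins (left out, the last holds). The fingers move at their own pace and stop on an object; "newtons" is the grip in N (left out, the last holds). Time passes only in rows, so rows that do not move let the fingers close. It gives the time, the measured TCP pose, the force, the opening and the grip force at its end, in the units of the state.
- manip.get_obs(): the state, without advancing time (a new reading comes with each control period).
- viewer.camera(name): name is "scene" or "side" or "wrist"; returns the picture (480x640x3 uint8, blue, green, red); there is no depth.
- viewer.camera_params(name): a dict with "vertical_fov" (degrees; the focal length in pixels is half the picture's height over the tangent of half this angle, whatever the lens; pixels are square), "cx", "cy" (the principal point, pixels), "k1" (the pictures are not rectified: a ray, as slopes to the right and down, at radius r is drawn at 1 + k1 r^2 times it, then the intrinsics apply), "R" (3x3) and "t" (3): a world point X has camera coordinates R X + t; the wrist camera has in their place "T_tool_cam" (4x4, takes a point from camera to tool coordinates, whose origin is the TCP and whose axes are the flange's). Camera axes: x right, y down, z forward; pixel columns grow to the right and rows downward; lengths in m; the calibration is good to about 2 mm. A picture is of the moment at which its call begins: read the wrist's pose just before it. camera_params takes no time and is no camera call.
- manip.hand_in(): hands the job in; it is judged then, once.
Trained networks look in the newest picture that a camera, given by its name, has taken for a name from the list of things; names that differ only in an ending like _2 or _b are one class to them, and where a whole thing is asked for, a point or a joint stands for the part that bears it (a point fixed in the world has none). Each returns a list of dicts, best first, with "score" (0 to 1); they miss things now and then, are a little off and sometimes report something else, mostly with a low value. They report only what shows in the picture. A call takes as long as a camera call. They do not tell look-alikes from the thing itself.
- finder.find_in(camera, thing): "position" ([x, y, z] in m, in world coordinates, good to about 4 mm: the middle of the surface that is visible of it).
The state is a dict: "clock": time; "joint_pos": joint angles; "joint_velocities": joint speeds; "tau": joint torques, N m; "position": TCP position; "ee_rot": TCP orientation; "ft_force": force on the tool from outside, world axes, zero at the start; "torque": the same for the moment, N m; "grip_width": opening from 0.0 (shut) to 1.0 (fully open); "grasp_force": force on a finger pad.
Only numpy, scipy, OpenCV 4.12 (cv2) and the standard library are available. Lean on these libraries where they do the work, as an engineer would, in place of code of your own. Each camera call takes 0.05 s, during which the arm holds its last target. There are 200 camera calls.

## Working session

There is one attempt and no reset: what is moved stays moved. The work goes in short steps, Python scripts to look and compute and a tool call to move; the robot and the scene stay as the last step left them, time stands still between calls to the robot, and variables do not carry over. Pictures are saved under pics/ and viewed, at most 10 in all, crops included, and the job is handed in when it is done.

Besides the shell and the picture viewer there is one more tool, called after ">>>" as name([rows], argument=value, ...), one row to a line, values as JSON. arm_command: Moves the arm, as the interface text tells. Its arguments: {"type":"object","properties":{"plan":{"type":"array","items":{"type":"object","properties":{"dp":{"type":"array","items":{"type":"number"}},"spin":{"type":"number"}}}},"grip":{"type":"number"},"newtons":{"type":"number"}},"required":["plan"]}

```bash
mkdir -p pics; cat > h.py <<'E'
import numpy as np, cv2
from workcell import manip, viewer, finder
from scipy.spatial.transform import Rotation as Ro
def cam(name):
    p=viewer.camera_params(name); f=240/np.tan(np.radians(p['vertical_fov']/2))
    if 'R' in p: R=np.array(p['R']);t=np.array(p['t'])
    else:
        o=manip.get_obs();T=np.eye(4);T[:3,:3]=Ro.from_quat(o['ee_rot']).as_matrix();T[:3,3]=o['position']
        M=np.linalg.inv(T@np.array(p['T_tool_cam']));R=M[:3,:3];t=M[:3,3]
    K=np.array([[f,0,p['cx']],[0,f,p['cy']],[0,0,1]]);return K,np.array([p['k1'],0,0,0,0.]),R,t
def ray(c,uv,z):
    K,d,R,t=c
    n=cv2.undistortPoints(np.array(uv,float).reshape(-1,1,2),K,d).reshape(-1,2)
    D=np.c_[n,np.ones(len(n))]@R; C=-R.T@t
    return C+D*((z-C[2])/D[:,2])[:,None]
def proj(c,X):
    K,d,R,t=c
    return cv2.projectPoints(np.array(X,float).reshape(-1,1,3),cv2.Rodrigues(R)[0],t,K,d)[0].reshape(-1,2)
E
python3 - <<'E'
from h import *
np.set_printoptions(precision=4,suppress=True)
o=manip.get_obs();print(o)
for n in ('scene','side','wrist'):
    im=viewer.camera(n);cv2.imwrite(f'pics/{n}0.png',im);c=cam(n);print(n,c[1][0],c[0][0,0],-c[2].T@c[3],c[2][2])
    for th in ('slide','carrier','rail','catch','follower','hinge'):
        print(n,th,[(np.round(r['position'],3).tolist(),round(r['score'],2),np.round(proj(c,r['position'])[0]).tolist()) for r in finder.find_in(n,th)[:4]])
print(viewer.camera_params('wrist')['T_tool_cam'])
a=cv2.imread('pics/scene0.png');cv2.imwrite('pics/sc.png',a)
E
```

```text
{'clock': 0.0, 'joint_pos': array([ 1.2234,  0.3329, -0.0647,  1.461 ,  0.0216,  1.3499, -0.0885]), 'joint_velocities': array([ 0.    , -0.0003, -0.    , -0.0002, -0.0005,  0.0007, -0.0005]), 'tau': array([  0.0004, -62.543 ,   0.0496, -39.1594,   0.0163,   0.0099,
        -0.    ]), 'position': array([ 0.1994, -0.5922,  0.4039]), 'ee_rot': array([ 0.9868,  0.1617, -0.0002, -0.0007]), 'ft_force': array([-0.4505,  0.0098,  0.2124]), 'torque': array([ 0.0248,  0.0114, -0.0283]), 'grasp_force': 0.0, 'grip_width': 1.0021688715231676}
scene -0.09741943436971963 534.2591173986009 [1.0294 0.6441 0.8675] [-0.4736 -0.5578 -0.6816]
scene slide [([0.461, 0.278, 0.009], 0.77, [416.0, 346.0]), ([0.45, 0.175, 0.013], 0.71, [384.0, 313.0]), ([0.381, 0.346, 0.005], 0.52, [468.0, 347.0])]
scene carrier [([0.558, -0.006, 0.008], 0.81, [290.0, 290.0]), ([0.21, 0.294, 0.008], 0.72, [498.0, 291.0]), ([0.332, -0.336, 0.01], 0.57, [280.0, 184.0])]
scene rail [([0.199, 0.277, 0.025], 0.69, [496.0, 280.0]), ([0.552, 0.054, 0.101], 0.51, [309.0, 274.0]), ([0.315, -0.362, 0.032], 0.51, [280.0, 170.0])]
scene c
[... 966 characters left out ...]
277.0, 161.0])]
side follower [([0.207, 0.32, 0.023], 0.56, [423.0, 403.0]), ([0.543, 0.009, 0.009], 0.24, [289.0, 255.0])]
side hinge [([0.315, -0.33, 0.008], 0.84, [414.0, 196.0]), ([0.192, 0.302, 0.008], 0.77, [433.0, 402.0]), ([0.547, 0.011, 0.009], 0.75, [287.0, 256.0])]
wrist -0.035672795000800235 432.20748786669753 [ 0.2784 -0.5666  0.3738] [-0.306  -0.103  -0.9465]
wrist slide []
wrist carrier [([0.272, -0.402, 0.009], 0.77, [121.0, 31.0])]
wrist rail []
wrist catch []
wrist follower []
wrist hinge [([0.276, -0.399, 0.006], 0.78, [119.0, 25.0])]
[[ 0.0001 -0.9464 -0.3229  0.0831]
 [ 1.      0.0001 -0.      0.0008]
 [ 0.0001 -0.3229  0.9464  0.0309]
 [ 0.      0.      0.      1.    ]]
```

View pics/scene0.png

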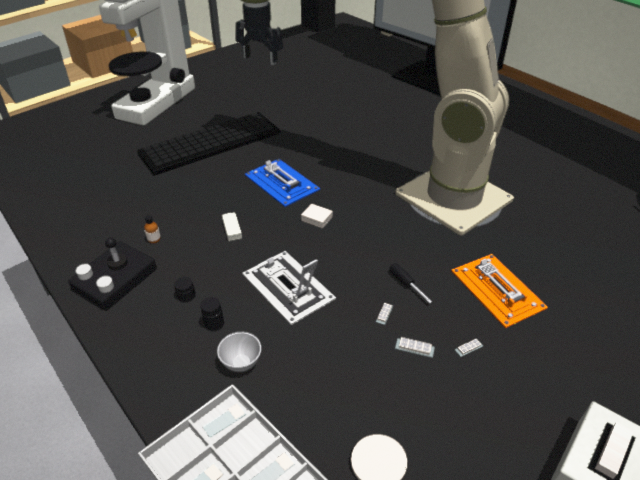

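View pics/side0.png

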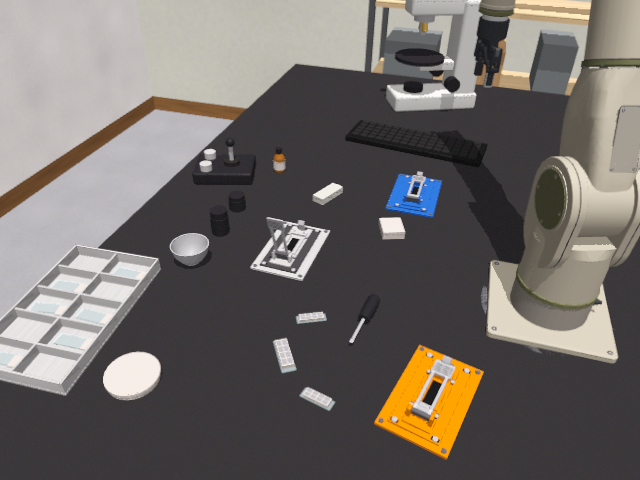

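Slide candidates in the scene image are (416,346), which looks largest, (384,313) and (468,347), plus the mailer at (232,226), the coverbox at (317,215) and the tray slides at (225,415). For the carrier, aluminium at (290,287) is the one meant, blue is at (282,182) and orange at (498,290). Next I measure the candidates and check one close crop.

```bash
python3 - <<'E'
from h import *
np.set_printoptions(precision=4,suppress=True)
out=[]
for n,cs in (('scene',[(416,346),(384,313),(468,347)]),('side',[(284,355),(311,317),(318,398)])):
    im=cv2.imread(f'pics/{n}0.png');c=cam(n)
    g=im.max(2);m=(g>75).astype(np.uint8);nl,l,st,_=cv2.connectedComponentsWithStats(m)
    for u,v in cs:
        w=l[v-4:v+5,u-4:u+5];k=np.bincount(w[w>0]).argmax()
        ys,xs=np.nonzero(l==k);P=ray(c,np.c_[xs,ys],0.006)[:,:2]*1000
        r=cv2.minAreaRect(P.astype(np.float32));print(n,(u,v),r,cv2.boxPoints(r).tolist())
    x,y=cs[0];out.append(cv2.resize(im[y-50:y+30,x-50:x+70],None,fx=3.3,fy=3.3,interpolation=cv2.INTER_CUBIC))
    x,y=((290,285) if n=='scene' else (290,245));out.append(cv2.resize(im[y-40:y+40,x-60:x+60],None,fx=3.3,fy=3.3,interpolation=cv2.INTER_CUBIC))
cv2.imwrite('pics/crop1.png',np.vstack([np.hstack(out[:2]),np.hstack(out[2:])]))
E
```

```text
scene (416, 346) ((460.7547302246094, 273.6328125), (35.603946685791016, 77.65206146240234), 31.69124412536621) [[425.2102355957031, 297.31744384765625], [466.0041198730469, 231.24395751953125], [496.2992248535156, 249.94818115234375], [455.5053405761719, 316.02166748046875]]
scene (384, 313) ((444.99017333984375, 172.10629272460938), (61.3260498046875, 22.227083206176758), 26.228229522705078) [[412.57257080078125, 168.52413940429688], [422.39581298828125, 148.58554077148438], [477.40777587890625, 175.68844604492188], [467.58453369140625, 195.62704467773438]]
scene (468, 347) ((380.5401916503906, 346.24176025390625), (24.706722259521484, 59.14628601074219), 78.01905059814453) [[349.0468444824219, 340.2964782714844], [406.9047546386719, 328.0185241699219], [412.0335388183594, 352.1870422363281], [354.1756286621094, 364.4649963378906]]
side (284, 355) ((458.57843017578125, 277.62213134765625), (28.436811447143555, 81.14049530029297), 32.778255462646484) [[424.6596984863281, 304.0347900390625], [468.5882873535156, 235.81410217285156], [492.4971618652344, 251.20947265625], [448.5685729980469, 319.43017578125]]
side (311, 317) ((441.4228515625, 173.70204162597656), (59.35789108276367, 28.28434944152832), 26.433229446411133) [[408.5513000488281, 173.15399169921875], [421.1421813964844, 147.82666015625], [474.2944030761719, 174.25009155273438], [461.7035217285156, 199.57742309570312]]
side (318, 398) ((374.91864013671875, 348.2342224121094), (24.882749557495117, 59.443260192871094), 76.58688354492188) [[343.1216735839844, 343.0267333984375], [400.9435119628906, 329.2376708984375], [406.7156066894531, 353.44171142578125], [348.8937683105469, 367.23077392578125]]
```

View pics/crop1.png

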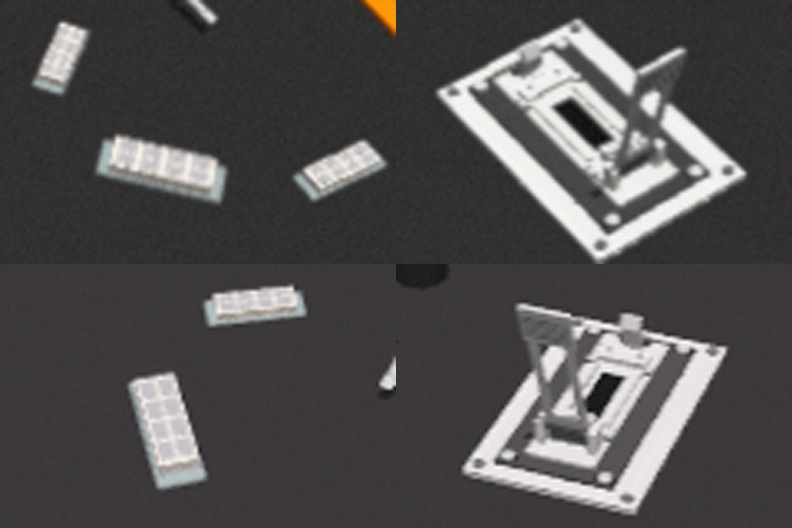

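The largest, at scene (416,346), is the chambered slide: measured 77-81 mm long, centred near (0.460, 0.275), against 60 mm for the others. The carrier is empty with its rail leaning out. I'm moving over the carrier for a wrist view.

>>> arm_command([
  {"dp":[36,-29,3]},
  {"dp":[37,-29,3]},
  {"dp":[37,-29,3]},
  {"dp":[37,-30,3]},
  {"dp":[37,-29,3]},
], grip=-1)

```text
invalid input at $.plan[0]: expected keys dp, spin
```

>>> arm_command([
  {"dp":[36,-29,3]},
  {"dp":[37,-29,3]},
  {"dp":[37,-29,3]},
  {"dp":[37,-30,3]},
  {"dp":[37,-29,3]},
])

```text
invalid input at $.plan[0]: expected keys dp, spin
```

>>> arm_command([
  {"dp":[36,-29,3]},
  {"dp":[37,-29,3]},
  {"dp":[37,-29,3]},
  {"dp":[37,-30,3]},
  {"dp":[30,-25,3]},
])

```text
invalid input at $.plan[0]: expected keys dp, spin
```

>>> arm_command([
  {"dp":[0,0,0]},
  {"dp":[0,0,0]},
])

```text
invalid input at $.plan[0]: expected keys dp, spin
```

```bash
python3 - <<'E'
from h import *
np.set_printoptions(precision=4,suppress=True)
c=cam('wrist');np.save('c1.npy',np.array([c[0].ravel(),np.r_[c[1],0,0,0,0],c[2].ravel(),np.r_[c[3],[0]*6]]))
o=manip.get_obs();print(o['clock'],o['position'],o['ee_rot'],o['joint_pos'])
im=viewer.camera('wrist');cv2.imwrite('pics/w1.png',im)
E
```

```text
1.05 [ 0.1994 -0.5923  0.4047] [0.9868 0.1617 0.     0.0001] [ 1.2234  0.3322 -0.0647  1.4601  0.0216  1.3499 -0.0885]
```

View pics/w1.png

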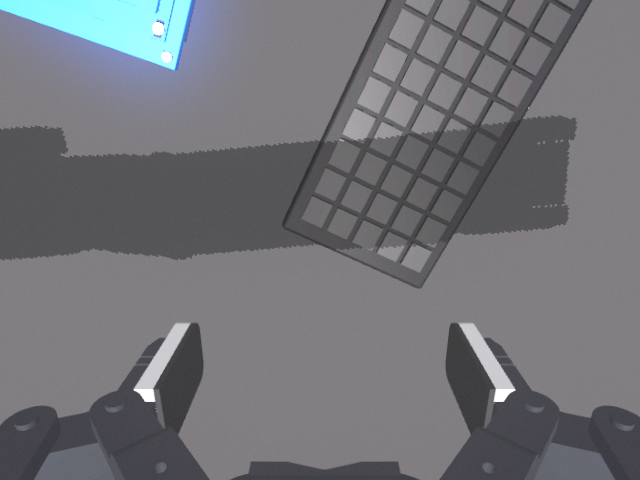

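>>> arm_command([
  {"dp":[36,-29,3],"spin":0},
  {"dp":[37,-29,3],"spin":0},
  {"dp":[37,-29,3],"spin":0},
  {"dp":[37,-30,3],"spin":0},
  {"dp":[37,-29,3],"spin":0},
], grip=-1)

```text
clock: 1.6
position: [0.328, -0.3934, 0.3898]
ee_rot: [0.987, 0.162, 0.0, 0.0]
ft_force: [1.2, -0.7, 0.6]
grip_width: 0.997
grasp_force: 0.0
```

>>> arm_command([
  {"dp":[36,-29,3],"spin":0},
  {"dp":[37,-29,3],"spin":0},
  {"dp":[37,-29,3],"spin":0},
  {"dp":[37,-30,3],"spin":0},
  {"dp":[37,-29,3],"spin":0},
])

```text
clock: 2.1
position: [0.4557, -0.1963, 0.375]
ee_rot: [0.987, 0.162, 0.0, 0.0]
ft_force: [0.6, -0.4, -0.4]
grip_width: 1.003
grasp_force: 0.0
```

>>> arm_command([
  {"dp":[36,-29,3],"spin":0},
  {"dp":[37,-29,3],"spin":0},
  {"dp":[37,-29,3],"spin":0},
  {"dp":[37,-30,3],"spin":0},
  {"dp":[30,-25,3],"spin":0},
])

```text
clock: 2.6
position: [0.5784, -0.0046, 0.3598]
ee_rot: [0.987, 0.162, 0.0, -0.0]
ft_force: [1.2, 0.5, 0.2]
grip_width: 0.996
grasp_force: 0.0
```

>>> arm_command([
  {"dp":[0,0,0],"spin":0},
  {"dp":[0,0,0],"spin":0},
])

```text
clock: 2.8
position: [0.5776, -0.0063, 0.3594]
ee_rot: [0.987, 0.163, -0.0, -0.0]
ft_force: [-0.1, -1.2, -0.2]
grip_width: 1.003
grasp_force: 0.0
```

```bash
python3 - <<'E'
from h import *
np.set_printoptions(precision=4,suppress=True)
c=cam('wrist')
import pickle;pickle.dump(c,open('c1.pkl','wb'))
o=manip.get_obs();print(o['clock'],o['position'],o['ee_rot'],o['joint_pos'])
im=viewer.camera('wrist');cv2.imwrite('pics/w2.png',im)
E
```

```text
2.8 [ 0.5776 -0.0063  0.3594] [ 0.9867  0.1626 -0.0003 -0.0002] [ 0.4112  0.3125 -0.5769  1.6265  0.1769  1.2558 -1.4428]
```

View pics/w2.png

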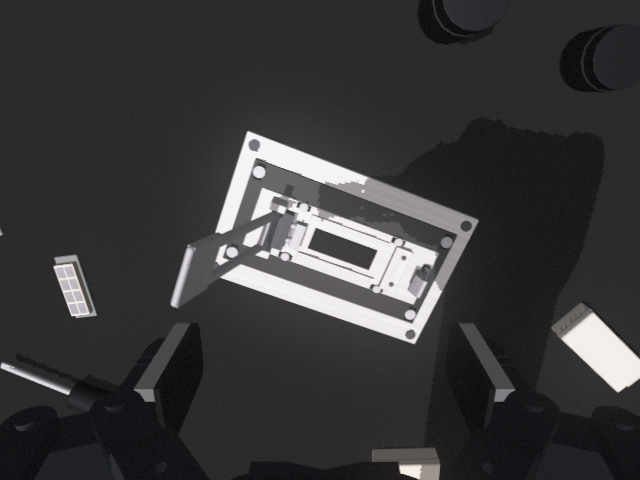

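Carrier seen: plate corners at (249,131), (478,221), (414,343); catch at (418,280), hinge at (285,225). I'll rectify it to carrier axes for the nest offset.

```bash
python3 - <<'E'
from h import *
import pickle
np.set_printoptions(precision=4,suppress=True)
c=pickle.load(open('c1.pkl','rb'));im=cv2.imread('pics/w2.png')
P=ray(c,[(249,131),(478,221),(414,343),(218,262)],.006)*1000;print(P)
A,B,C=P[:3,:2];print(np.linalg.norm(A-B),np.linalg.norm(B-C))
# dir from stop to hinge: B->A
th=np.arctan2(*(A-B)[::-1]);ctr=(A+C)/2;print('yaw',th,'ctr',ctr)
s=4
for z in (12,):
    X,Y=np.meshgrid(np.arange(-98,98,1/s),np.arange(64,-64,-1/s))
    W=np.c_[ctr[0]+np.cos(th)*X.ravel()-np.sin(th)*Y.ravel(),ctr[1]+np.sin(th)*X.ravel()+np.cos(th)*Y.ravel(),np.full(X.size,z)]/1000
    uv=proj(c,W).astype(np.float32).reshape(X.shape+(2,))
    r=cv2.remap(im,uv[...,0],uv[...,1],cv2.INTER_CUBIC)
    for gx in range(-90,91,10): cv2.line(r,((gx+98)*s,0),((gx+98)*s,8 if gx%50 else 20),(0,255,255),1)
    for gy in range(-60,61,10): cv2.line(r,(0,(64-gy)*s),(8 if gy else 20,(64-gy)*s),(0,255,255),1)
    cv2.imwrite('pics/rect.png',r)
E
```

```text
[[ 612.9528   62.6747    6.    ]
 [ 604.3765 -124.9456    6.    ]
 [ 486.7652 -119.7808    6.    ]
 [ 505.7236   58.7451    6.    ]]
187.81620211270413 117.72466889289048
yaw 1.5251172440458276 ctr [549.859  -28.5531]
```

View pics/rect.png

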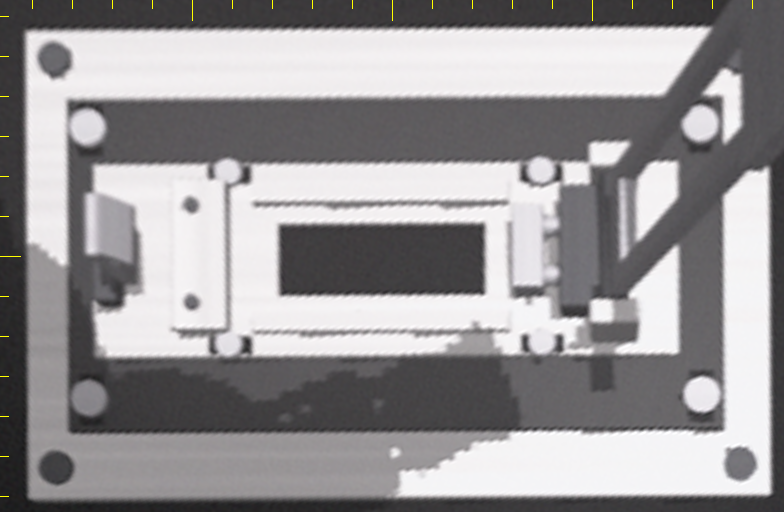

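>>> arm_command([
  {"dp":[-3,-43,0],"spin":0},
  {"dp":[-3,-44,0],"spin":0},
  {"dp":[-3,-43,0],"spin":0},
  {"dp":[-3,-44,0],"spin":0},
  {"dp":[-3,-43,0],"spin":0},
])

```text
clock: 3.35
position: [0.4934, 0.1935, 0.3601]
ee_rot: [0.987, 0.16, 0.001, 0.001]
ft_force: [0.6, 0.9, 0.7]
grip_width: 1.002
grasp_force: 0.0
```

>>> arm_command([
  {"dp":[-3,-44,0],"spin":0},
  {"dp":[-3,-43,0],"spin":0},
  {"dp":[0,0,8],"spin":-0.14},
  {"dp":[0,0,8],"spin":-0.14},
  {"dp":[0,0,8],"spin":-0.14},
])

```text
clock: 3.85
position: [0.461, 0.273, 0.3356]
ee_rot: [0.931, 0.366, 0.0, 0.001]
ft_force: [0.2, 0.1, 0.0]
grip_width: 0.999
grasp_force: 0.0
```

>>> arm_command([
  {"dp":[0,0,8],"spin":-0.14},
  {"dp":[0,0,8],"spin":-0.14},
  {"dp":[0,0,8],"spin":-0.14},
  {"dp":[0,0,8],"spin":-0.14},
  {"dp":[0,0,8],"spin":-0.14},
])

```text
clock: 4.35
position: [0.4612, 0.2725, 0.2955]
ee_rot: [0.749, 0.662, -0.0, 0.001]
ft_force: [-0.3, 1.0, -0.3]
grip_width: 1.001
grasp_force: 0.0
```

>>> arm_command([
  {"dp":[0,0,8],"spin":-0.14},
  {"dp":[0,0,8],"spin":-0.14},
  {"dp":[0,0,0],"spin":-0.14},
  {"dp":[0,0,0],"spin":-0.12},
  {"dp":[0,0,0],"spin":0},
])

```text
clock: 4.85
position: [0.4613, 0.2726, 0.2796]
ee_rot: [0.547, 0.837, -0.0, 0.0]
ft_force: [-0.4, -0.3, 0.1]
grip_width: 1.002
grasp_force: 0.0
```

```bash
cat >> h.py <<'E'
import pickle
def snap(k):
    o=manip.get_obs();c=cam('wrist');im=viewer.camera('wrist');cv2.imwrite(f'pics/{k}.png',im);pickle.dump((c,o),open(k+'.pkl','wb'));return c,o,im
E
python3 - <<'E'
from h import *
np.set_printoptions(precision=4,suppress=True)
c,o,im=snap('w3');print(o['clock'],o['position'],o['ee_rot'])
th=2*np.arctan2(o['ee_rot'][1],o['ee_rot'][0]);print('toolx ang',th)
from scipy import ndimage
for nm,thr,z in (('white',150,.0108),('glass+white',70,.002)):
    m=(im.max(2)>thr).astype(np.uint8);m=cv2.morphologyEx(m,cv2.MORPH_CLOSE,np.ones((5,5)))
    nl,l,st,ce=cv2.connectedComponentsWithStats(m)
    for k in range(1,nl):
        if st[k,4]<1500: continue
        ys,xs=np.nonzero(l==k);P=ray(c,np.c_[xs,ys],z)[:,:2]*1000;r=cv2.minAreaRect(P.astype(np.float32));print(nm,ce[k],r)
cv2.imwrite('pics/w3v.png',im)
E
```

```text
4.85 [0.4613 0.2726 0.2796] [ 0.547   0.8371 -0.0004  0.0004]
toolx ang 1.983955894591036
white [233.1494  56.6225] ((379.1964111328125, 344.532470703125), (19.308252334594727, 55.06560134887695), 76.70134735107422)
white [322.0534 231.4715] ((459.0492858886719, 274.88470458984375), (25.557416915893555, 73.60340881347656), 32.37034606933594)
white [239.9549 359.4358] ((443.7861328125, 175.29917907714844), (51.6920166015625, 23.056058883666992), 26.238956451416016)
glass+white [322.0485 213.8689] ((469.1423034667969, 238.2161102294922), (481.1201477050781, 328.28253173828125), 23.622098922729492)
```

View pics/w3.png

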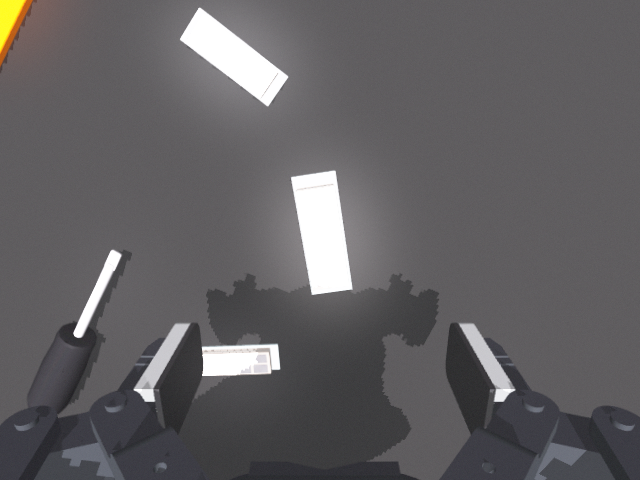

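The centred bright object at (322,231) is the slide, 26.5 x 76 mm at base height, yaw 2.136. The small look-alikes are at (233,57) and (240,360). I'm aligning and descending.

>>> arm_command([
  {"dp":[0,0,0],"spin":-0.148},
  {"dp":[-12,-1,20],"spin":0},
  {"dp":[0,0,20],"spin":0},
  {"dp":[0,0,20],"spin":0},
  {"dp":[0,0,20],"spin":0},
], grip=0.06)

```text
clock: 5.4
position: [0.4665, 0.2627, 0.199]
ee_rot: [0.486, 0.874, -0.0, 0.001]
ft_force: [-0.5, 0.1, 0.0]
grip_width: 0.471
grasp_force: 0.0
```

>>> arm_command([
  {"dp":[0,0,4],"spin":0},
  {"dp":[0,0,4],"spin":0},
  {"dp":[0,0,2],"spin":0},
  {"dp":[0,0,0],"spin":0},
])

```text
clock: 5.8
position: [0.4664, 0.2636, 0.1903]
ee_rot: [0.484, 0.875, 0.0, 0.0]
ft_force: [-0.3, 0.6, 0.8]
grip_width: 0.469
grasp_force: 0.0
```

```bash
python3 - <<'E'
from h import *
c,o,im=snap('w4');print(o['clock'],o['position'],2*np.arctan2(o['ee_rot'][1],o['ee_rot'][0]))
cv2.imwrite('pics/w4c.png',im[150:480])
E
```

```text
5.8 [0.46639653 0.26362098 0.19025733] 2.131922570868468
```

View pics/w4c.png

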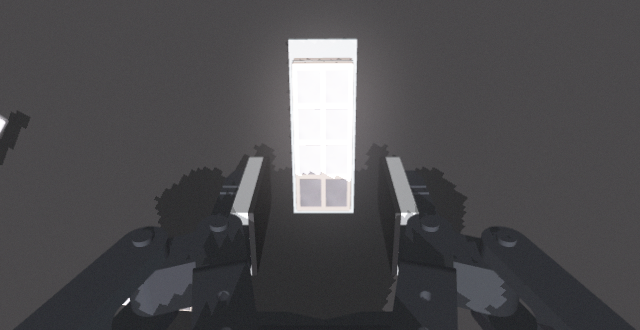

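The slide sits centred between the pads, aligned with the tool. Now I feel for the bench with the fingertips.

>>> arm_command([
  {"dp":[0,0,3],"spin":0},
  {"dp":[0,0,3],"spin":0},
  {"dp":[0,0,3],"spin":0},
  {"dp":[0,0,0],"spin":0},
])

```text
clock: 6.25
position: [0.4659, 0.2635, 0.1802]
ee_rot: [0.483, 0.875, -0.0, -0.0]
ft_force: [-0.6, 0.1, 0.2]
grip_width: 0.471
grasp_force: 0.0
```

>>> arm_command([
  {"dp":[0,0,2],"spin":0},
  {"dp":[0,0,0],"spin":0},
])

```text
clock: 6.45
position: [0.4661, 0.2636, 0.1785]
ee_rot: [0.483, 0.875, -0.0, -0.0]
ft_force: [-1.2, 0.5, 0.2]
grip_width: 0.471
grasp_force: 0.0
```

>>> arm_command([
  {"dp":[0,0,1.5],"spin":0},
  {"dp":[0,0,0],"spin":0},
])

```text
clock: 6.65
position: [0.4661, 0.2636, 0.177]
ee_rot: [0.483, 0.875, -0.0, -0.0]
ft_force: [0.1, -0.5, -0.4]
grip_width: 0.467
grasp_force: 0.0
```

>>> arm_command([
  {"dp":[0,0,0],"spin":0},
  {"dp":[0,0,0],"spin":0},
  {"dp":[0,0,0],"spin":0},
  {"dp":[0,0,0],"spin":0},
], grip=1, newtons=30)

```text
clock: 7.05
position: [0.4662, 0.2637, 0.1774]
ee_rot: [0.483, 0.875, 0.0, 0.0]
ft_force: [0.2, -0.2, 2.6]
grip_width: 0.245
grasp_force: 29.6
```

>>> arm_command([
  {"dp":[0,0,0],"spin":0},
  {"dp":[0,0,0],"spin":0},
  {"dp":[0,0,0],"spin":0},
])

```text
clock: 7.35
position: [0.4662, 0.2637, 0.1773]
ee_rot: [0.483, 0.875, 0.0, 0.0]
ft_force: [0.9, 0.1, 4.4]
grip_width: 0.245
grasp_force: 29.8
```

The 4 N upward force suggests the tips swung down onto the glass ledge. I'll open a little, raise 2.5 mm and re-grip so the tips clear the channel walls.

>>> arm_command([
  {"dp":[0,0,0],"spin":0},
  {"dp":[0,0,0],"spin":0},
  {"dp":[0,0,-2.5],"spin":0},
  {"dp":[0,0,0],"spin":0},
], grip=0.3)

```text
clock: 7.75
position: [0.4662, 0.2636, 0.1799]
ee_rot: [0.483, 0.875, 0.0, 0.0]
ft_force: [1.4, -0.5, 0.2]
grip_width: 0.351
grasp_force: 0.0
```

>>> arm_command([
  {"dp":[0,0,0],"spin":0},
  {"dp":[0,0,0],"spin":0},
  {"dp":[0,0,0],"spin":0},
  {"dp":[0,0,0],"spin":0},
  {"dp":[0,0,0],"spin":0},
], grip=1)

```text
clock: 8.25
position: [0.4662, 0.2637, 0.1799]
ee_rot: [0.483, 0.875, 0.0, 0.0]
ft_force: [-1.0, -1.5, 4.7]
grip_width: 0.249
grasp_force: 29.5
```

That force is just the closing swing rubbing on the block, since it didn't change with height. By the tip geometry the grip is now too high, so I'm going back down 3.4 mm.

>>> arm_command([
  {"dp":[0,0,0],"spin":0},
  {"dp":[0,0,0],"spin":0},
  {"dp":[0,0,3.4],"spin":0},
  {"dp":[0,0,0],"spin":0},
], grip=0.3)

```text
clock: 8.65
position: [0.4659, 0.2634, 0.1757]
ee_rot: [0.483, 0.875, -0.0, -0.0]
ft_force: [-0.0, 0.0, -0.6]
grip_width: 0.351
grasp_force: 0.0
```

>>> arm_command([
  {"dp":[0,0,0],"spin":0},
  {"dp":[0,0,0],"spin":0},
  {"dp":[0,0,0],"spin":0},
  {"dp":[0,0,0],"spin":0},
  {"dp":[0,0,0],"spin":0},
], grip=1)

```text
clock: 9.15
position: [0.4661, 0.2636, 0.1763]
ee_rot: [0.483, 0.875, -0.0, 0.0]
ft_force: [-0.1, -0.8, -0.8]
grip_width: 0.245
grasp_force: 30.4
```

>>> arm_command([
  {"dp":[0,0,-2],"spin":0},
  {"dp":[0,0,-5],"spin":0},
  {"dp":[0,0,-10],"spin":0},
  {"dp":[0,0,-20],"spin":0},
  {"dp":[0,0,-20],"spin":0},
])

```text
clock: 9.65
position: [0.466, 0.2637, 0.2346]
ee_rot: [0.483, 0.876, 0.0, -0.0]
ft_force: [0.7, -0.6, 0.5]
grip_width: 0.249
grasp_force: 30.4
```

>>> arm_command([
  {"dp":[0,0,-20],"spin":0},
  {"dp":[0,0,-10],"spin":0},
  {"dp":[0,0,0],"spin":0},
])

```text
clock: 9.95
position: [0.4665, 0.2639, 0.2648]
ee_rot: [0.483, 0.875, 0.001, 0.001]
ft_force: [0.5, -0.1, -0.7]
grip_width: 0.247
grasp_force: 30.4
```

```bash
python3 - <<'E'
from h import *
np.set_printoptions(precision=4,suppress=True)
c,o,im=snap('w5');print(o['clock'],o['position'],2*np.arctan2(o['ee_rot'][1],o['ee_rot'][0]),o['joint_pos'])
T=np.eye(4);T[:3,:3]=Ro.from_quat(o['ee_rot']).as_matrix();T[:3,3]=o['position']
m=(im.max(2)>120).astype(np.uint8);nl,l,st,ce=cv2.connectedComponentsWithStats(m)
for k in range(1,nl):
    if st[k,4]>800: print(st[k],ce[k])
# predicted slide outline: underside at h=.1765, glass top .1745, block top .1657; centre at tool x=+12
def tp(x,y,h): return proj(c,[(T@[x,y,h,1])[:3]])[0]
for x,y,h in ((.012+.03775,.01275,.1745),(.012+.03775,-.01275,.1745),(.012+.03775,0,.1765),(.012+.031,.011,.1657),(.012+.031,-.011,.1657),(.012-.031,0,.1657)): print(x,y,h,tp(x,y,h))
for r in range(160,300,10):
    q=im[r,270:370].max(1);e=np.nonzero(q>110)[0];print(r,(e[0]+270,e[-1]+270) if len(e) else None,end=';')
q=im[150:420,320].max(1);print('\ncol320',q[::3])
E
```

```text
9.95 [0.4665 0.2639 0.2648] 2.132606684923996 [ 0.2456  0.4547 -1.0147  1.8181  0.4315  1.1079 -0.3599]
[ 209    0  102   79 3632] [265.1187  32.3725]
[  265   197   119   188 14538] [324.0178 292.4497]
[  34  210   66   91 1198] [ 67.3664 254.2571]
[ 164  327   88   39 2647] [205.4246 346.1209]
0.04975 0.01275 0.1745 [362.8731 193.2873]
0.04975 -0.01275 0.1745 [287.6952 193.2953]
0.04975 0 0.1765 [325.2665 191.9683]
0.043 0.011 0.1657 [359.226  219.7314]
0.043 -0.011 0.1657 [291.5049 219.7435]
-0.019 0 0.1657 [325.1804 379.5166]
160 None;170 None;180 None;190 None;200 (np.int64(286), np.int64(362));210 (np.int64(287), np.int64(361));220 (np.int64(287), np.int64(361));230 (np.int64(287), np.int64(361));240 (np.int64(287), np.int64(361));250 (np.int64(288), np.int64(360));260 (np.int64(288), np.int64(360));270 (np.int64(288), np.int64(360));280 (np.int64(289), np.int64(359));290 (np.int64(289), np.int64(359));
col320 [ 69  73  71  71  75  71  72  75  77  74  76  78  77  80  81  82 169 241
 240 235 236 236 236 185 211 250 255 255 251 250 250 249 248 247 247 247
 249 250 250 251 255 255 251 250 250 249 247 247 247 248 249 250 250 255
 255 251 250 249 248 246 246 221 170 175 177 226 227 175 173 172 168 167
 165 166 168 169 176 223 122  58  55  54  52  53  50  47  50  49  47  48]
```

Slide held straight: centre about +10 mm along tool x, no yaw error. I'm lifting clear, turning to the carrier yaw and going over the rail to above the channel.

>>> arm_command([
  {"dp":[0,0,-20],"spin":0.12},
  {"dp":[0,0,-20],"spin":0.122},
  {"dp":[0,0,-20],"spin":0.122},
  {"dp":[0,0,-20],"spin":0.122},
  {"dp":[0,0,-20],"spin":0.122},
])

```text
clock: 10.5
position: [0.4659, 0.2633, 0.363]
ee_rot: [0.725, 0.689, -0.001, -0.0]
ft_force: [0.7, 0.0, -0.0]
grip_width: 0.248
grasp_force: 30.4
```

>>> arm_command([
  {"dp":[-20,6,0],"spin":0},
  {"dp":[-40,13,0],"spin":0},
  {"dp":[-42,14,0],"spin":0},
  {"dp":[-42,14,0],"spin":0},
  {"dp":[-42,14,0],"spin":0},
])

```text
clock: 11.0
position: [0.5185, 0.073, 0.3623]
ee_rot: [0.723, 0.691, -0.001, -0.0]
ft_force: [0.8, 0.3, -0.7]
grip_width: 0.246
grasp_force: 30.4
```

>>> arm_command([
  {"dp":[-42,13,0],"spin":0},
  {"dp":[-42,13,0],"spin":0},
  {"dp":[-30,10,0],"spin":0},
  {"dp":[0,0,0],"spin":0},
  {"dp":[0,0,0],"spin":0},
])

```text
clock: 11.5
position: [0.5491, -0.0411, 0.3621]
ee_rot: [0.724, 0.69, -0.0, -0.001]
ft_force: [-0.1, 1.8, -0.0]
grip_width: 0.246
grasp_force: 30.4
```

```bash
python3 - <<'E'
from h import *
np.set_printoptions(precision=4,suppress=True)
c,o,im=snap('w6');print(o['clock'],o['position'],2*np.arctan2(o['ee_rot'][1],o['ee_rot'][0]),o['joint_pos'],o['grip_width'])
c1=pickle.load(open('c1.pkl','rb'));th=1.526;N=np.array([.5504,-.0306,0]);R=np.array([[np.cos(th),-np.sin(th),0],[np.sin(th),np.cos(th),0],[0,0,1]])
for a in (1.8,1.9,2.0):
    print(a,[proj(c1,[N+R@np.array([.058-.117*np.cos(a),s*.017,.0263+.117*np.sin(a)])])[0].round() for s in (1,-1)])
E
```

```text
11.5 [ 0.5491 -0.0411  0.3621] 1.5233453381134139 [ 0.6779  0.2943 -0.8045  1.6837  0.2204  1.2597 -0.2209] 0.24620232585074958
1.8 [array([178., 311.]), array([197., 250.])]
1.9 [array([159., 300.]), array([176., 240.])]
2.0 [array([141., 289.]), array([157., 229.])]
```

>>> arm_command([
  {"dp":[-6,1,25],"spin":0},
  {"dp":[0,0,35],"spin":0},
  {"dp":[0,0,35],"spin":0},
  {"dp":[0,0,25],"spin":0},
  {"dp":[0,0,20],"spin":0},
])

```text
clock: 12.05
position: [0.5491, -0.0448, 0.2214]
ee_rot: [0.722, 0.692, -0.0, -0.001]
ft_force: [-1.4, -0.3, 0.2]
grip_width: 0.245
grasp_force: 30.4
```

>>> arm_command([
  {"dp":[0,0,8],"spin":0},
  {"dp":[0,0,0],"spin":0},
  {"dp":[0,0,0],"spin":0},
])

```text
clock: 12.35
position: [0.5503, -0.0459, 0.2162]
ee_rot: [0.723, 0.691, 0.0, 0.0]
ft_force: [0.2, -1.0, -0.1]
grip_width: 0.246
grasp_force: 30.4
```

```bash
python3 - <<'E'
from h import *
np.set_printoptions(precision=4,suppress=True)
c,o,im=snap('w7');print(o['clock'],o['position'],2*np.arctan2(o['ee_rot'][1],o['ee_rot'][0]),o['ft_force'])
cv2.imwrite('pics/w7c.png',cv2.resize(im[80:340,180:460],None,fx=2.3,fy=2.3,interpolation=cv2.INTER_CUBIC))
E
```

```text
12.35 [ 0.5503 -0.0459  0.2162] 1.5257706351227638 [ 0.1763 -0.9588 -0.1248]
```

View pics/w7c.png

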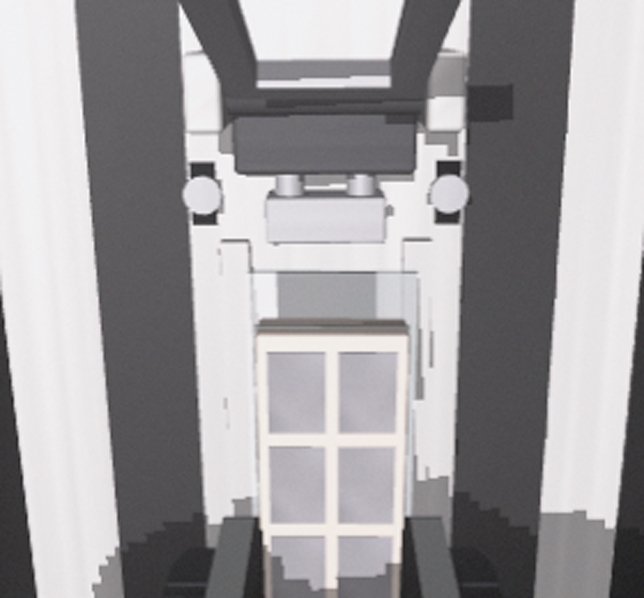

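The slide sits over the channel about 0.8 mm to the right: follower block centred at col 321.7, walls at 322.0, slide block at 324.6. Measuring those edges numerically.

```bash
python3 - <<'E'
from h import *
np.set_printoptions(precision=2,suppress=True)
c,o=pickle.load(open('w7.pkl','rb'));im=cv2.cvtColor(cv2.imread('pics/w7.png'),cv2.COLOR_BGR2GRAY).astype(float)
T=np.eye(4);T[:3,:3]=Ro.from_quat(o['ee_rot']).as_matrix();T[:3,3]=o['position']
def edge(rows,a,b):
    p=im[rows[0]:rows[1],a:b].mean(0);g=np.abs(np.diff(p));k=g.argmax();s=slice(max(k-1,0),k+2);return a+.5+(np.arange(len(g))[s]*g[s]).sum()/g[s].sum()
for nm,r,L,R in (('follower',(168,182),(290,302),(342,354)),('housing',(136,150),(276,290),(354,368)),('wallend-in',(188,196),(284,294),(350,360)),('wallend-out',(187,191),(272,282),(363,374)),('nest1',(116,124),(250,266),(376,390)),('nest2',(185,192),(258,272),(374,388)),('nest3',(250,260),(262,276),(370,385)),('block',(228,250),(288,297),(352,361)),('glass',(200,212),(286,295),(356,366))):
    l,q=edge(r,*L),edge(r,*R);print(nm,l,q,'mid',(l+q)/2,'w',q-l)
def tp(x,y,z): # z world
    X=(T@[x,y,0,1])[:3];X[2]=z;return proj(c,[X])[0]
for x,z in ((.05,.022),(.048,.015),(.06,.012),(.02,.012),(.04,.0505)): print(x,z,tp(x,0,z),tp(x,.01,z)[0]-tp(x,0,z)[0])
print('col322 img',im[165:225,322].astype(int))
print('foll edge predicted rows', [tp(xx,0,.022)[1] for xx in (.035,.04,.045,.05,.055)], 'slide front', [tp(xx,0,.0417)[1] for xx in (.045,.048,.051)])
E
```

```text
follower 294.3350785340314 346.47991967871485 mid 320.40749910637317 w 52.144841144683426
housing 280.7144230769231 360.675296912114 mid 320.69485999451854 w 79.96087383519091
wallend-in 287.6461434370771 355.2482993197279 mid 321.4472213784025 w 67.60215588265078
wallend-out 275.25126903553297 366.5 mid 320.87563451776646 w 91.24873096446703
nest1 259.3384476534296 382.26672104404565 mid 320.80258434873764 w 122.92827339061603
nest2 262.46322067594434 380.2682317682318 mid 321.365726222088 w 117.80501109228743
nest3 265.888218594748 377.78208647906655 mid 321.8351525369073 w 111.89386788431852
block 289.5011600928074 356.35878661087867 mid 322.92997335184305 w 66.85762651807124
glass 288.5817490494297 362.1658986175115 mid 325.3738238334706 w 73.58414956808184
0.05 0.022 [323.21 180.78] 26.163133923068813
0.048 0.015 [323.21 182.28] 25.060469245518732
0.06 0.012 [323.19 150.93] 25.191066608477797
0.02 0.012 [323.24 245.75] 23.456899741497523
0.04 0.0505 [323.25 228.2 ] 30.574087987874805
col322 img [115 183 218 220 219 220 221 221 221 222 221 221 220 219 216 217 217 218
 218 209 157 232 232 233 233 232 232 233 231 232 232 231 211 123 167 165
 166 166 164 165 164 164 165 165 165 165 164 165 164 163 163 164 160 136
 119 115  97 125 122 134]
foll edge predicted rows [np.float64(218.49882449655516), np.float64(206.1616372116249), np.float64(193.5908823872231), np.float64(180.78221786400502), np.float64(167.73132527452572)] slide front [np.float64(206.54280313688645), np.float64(197.9960960441576), np.float64(189.3393325195063)]
```

>>> arm_command([
  {"dp":[-3,-0.9,0],"spin":-0.006},
  {"dp":[0,0,8],"spin":0},
  {"dp":[0,0,8],"spin":0},
  {"dp":[0,0,0],"spin":0},
  {"dp":[0,0,0],"spin":0},
])

```text
clock: 12.9
position: [0.5488, -0.0494, 0.1989]
ee_rot: [0.721, 0.693, -0.0, -0.0]
ft_force: [0.8, -1.1, -1.1]
grip_width: 0.249
grasp_force: 30.4
```

```bash
cat > m.py <<'E'
from h import *
import sys
np.set_printoptions(precision=2,suppress=True)
c,o,im0=snap(sys.argv[1]);im=cv2.cvtColor(im0,cv2.COLOR_BGR2GRAY).astype(float)
print(o['clock'],o['position']*1000,2*np.arctan2(o['ee_rot'][1],o['ee_rot'][0]),o['ft_force'],'cx',c[0][0,2])
def seg(r,lo,hi,t):  # extents of crossing threshold from outside dark to inside bright
    p=im[r-2:r+3].mean(0)
    def cr(a,b,s):
        for k in range(a,b,s):
            if p[k]<t<=p[k+s]: return k+s*(t-p[k])/(p[k+s]-p[k])
    return cr(lo,322,1),cr(hi,322,-1)
for r in range(100,260,20):
    l,q=seg(r,215,430,150);print('nest row',r,l,q,(l+q)/2 if l and q else None)
for r in (210,220,230,240,250,260):
    p=im[r-2:r+3].mean(0);g=np.diff(p);print('row',r,[(k,int(g[k])) for k in range(280,370) if abs(g[k])>14])
p=im[140:225,318:327].mean(1);g=np.diff(p);print('col',[(k+140,int(g[k])) for k in range(len(g)) if abs(g[k])>14])
E
python3 m.py w8
```

```text
12.9 [548.79 -49.45 198.93] 1.5308972245198205 [ 0.77 -1.12 -1.08] cx 324.0322412839095
nest row 100 256.62264150943395 386.77777777777777 321.70020964360583
nest row 120 257.6478405315615 395.56435643564356 326.6060984836025
nest row 140 258.53513513513514 394.20157068062827 326.3683529078817
nest row 160 257.41616766467064 395.3109756097561 326.36357163721334
nest row 180 260.39588688946014 392.2807881773399 326.3383375334
nest row 200 261.4186046511628 391.2298850574713 326.32424485431704
nest row 220 262.3606557377049 390.3066037735849 326.3336297556449
nest row 240 263.3449197860963 389.27477477477476 326.3098472804355
row 210 [(289, -18), (301, -15), (302, -26), (350, 23), (360, -19), (361, -48), (362, 20), (363, 53)]
row 220 [(289, -22), (290, -30), (291, -15), (292, -36), (355, 27), (356, 27), (357, 15), (360, -26), (361, -53), (362, 53), (363, 45)]
row 230 [(289, -23), (290, -18), (291, 36), (356, -40), (358, 30), (360, -32), (361, -25), (362, 50), (363, 35)]
row 240 [(289, -18), (290, -14), (291, 28), (295, -29), (296, -20), (320, 23), (321, 21), (326, -29), (327, -19), (351, 19), (352, 22), (356, -31), (358, 18), (359, -20), (360, -43), (362, 53), (363, 16)]
row 250 [(295, -22), (296, -30), (320, 26), (321, 24), (326, -28), (327, -19), (351, 31), (352, 23), (355, -21), (356, -18), (357, 17), (359, -27), (360, -55), (361, 49), (362, 47)]
row 260 [(290, -26), (291, 16), (292, 18), (295, -21), (296, -41), (320, 25), (321, 21), (326, -33), (327, -20), (351, 31), (352, 16), (355, -37), (357, 34), (359, -17), (360, -43), (361, -19), (362, 61), (363, 25)]
col [(151, 33), (152, 30), (157, 79), (159, -129), (163, 81), (164, 26), (184, -46), (185, 70), (196, -79), (198, 47), (199, -30), (217, -27), (218, -29), (221, 25)]
```

>>> arm_command([
  {"dp":[0,0.95,2],"spin":0},
  {"dp":[0,0,1.5],"spin":0},
  {"dp":[0,0,0],"spin":0},
  {"dp":[0,0,0],"spin":0},
])

```text
clock: 13.35
position: [0.5498, -0.0496, 0.1958]
ee_rot: [0.721, 0.693, -0.0, 0.0]
ft_force: [-0.8, 0.6, -0.5]
grip_width: 0.241
grasp_force: 30.4
```

```bash
python3 m.py w9
```

```text
13.35 [549.85 -49.55 195.82] 1.5308364289079273 [-0.79  0.59 -0.51] cx 324.0322412839095
nest row 100 251.23044397463002 383.57142857142856 317.4009362730293
nest row 120 252.22196261682242 393.28726287262873 322.7546127447256
nest row 140 253.64347826086956 392.1197007481297 322.88158950449963
nest row 160 252.95934959349594 392.86641221374043 322.9128809036182
nest row 180 255.65925925925927 390.26428571428573 322.9617724867725
nest row 200 256.68192771084335 389.2455357142857 322.96373171256454
nest row 220 257.6854460093897 388.31828978622326 323.0018678978065
nest row 240 258.73333333333335 387.30732860520095 323.02033096926715
row 210 [(284, -25), (285, -58), (286, 33), (287, 44), (298, -25), (347, 24), (348, 17), (360, -24), (361, -26), (362, 43), (363, 32)]
row 220 [(285, -55), (287, 43), (290, -18), (291, -21), (292, -27), (355, 32), (356, 30), (357, 16), (360, -27), (361, -25), (363, 47), (364, 27)]
row 230 [(285, -37), (286, -24), (287, 49), (289, -19), (291, 32), (356, -40), (358, 22)]
row 240 [(285, -33), (287, 45), (291, 18), (295, -28), (296, -20), (320, 24), (321, 20), (326, -29), (327, -18), (351, 20), (352, 21), (356, -29)]
row 250 [(285, -21), (286, -34), (287, 42), (288, 20), (295, -23), (296, -29), (320, 26), (321, 24), (326, -27), (327, -22), (351, 31), (352, 23), (355, -22), (356, -18), (357, 15)]
row 260 [(286, -40), (288, 48), (292, 14), (295, -22), (296, -39), (320, 26), (321, 20), (326, -32), (327, -21), (351, 31), (352, 15), (355, -36), (357, 23), (358, -17), (359, 19), (360, 19)]
col [(150, -15), (152, 37), (153, 26), (158, 79), (160, -128), (164, 67), (165, 37), (185, -29), (187, 62), (196, -21), (197, -58), (198, 61), (200, -23), (201, -20), (217, -23), (218, -18), (221, 30)]
```

Aligned to about 0.2 mm with yaw parallel. Lowering slightly, then feeling forward for the follower.

>>> arm_command([
  {"dp":[0,-0.2,0.8],"spin":0},
  {"dp":[2,0,0],"spin":0},
  {"dp":[1,0,0],"spin":0},
  {"dp":[0,0,0],"spin":0},
])

```text
clock: 13.8
position: [0.5498, -0.0462, 0.1951]
ee_rot: [0.721, 0.693, 0.0, 0.0]
ft_force: [0.8, 0.2, 0.8]
grip_width: 0.243
grasp_force: 30.4
```

>>> arm_command([
  {"dp":[1,0,0],"spin":0},
  {"dp":[0,0,0],"spin":0},
])

```text
clock: 14.0
position: [0.5498, -0.0455, 0.1951]
ee_rot: [0.721, 0.693, -0.0, 0.0]
ft_force: [-0.2, 0.4, -0.2]
grip_width: 0.247
grasp_force: 30.4
```

>>> arm_command([
  {"dp":[1,0,0],"spin":0},
  {"dp":[0,0,0],"spin":0},
])

```text
clock: 14.2
position: [0.5498, -0.0451, 0.195]
ee_rot: [0.721, 0.693, -0.0, 0.0]
ft_force: [-0.8, -3.4, -0.2]
grip_width: 0.244
grasp_force: 30.4
```

>>> arm_command([
  {"dp":[1,0,0],"spin":0},
  {"dp":[0,0,0],"spin":0},
])

```text
clock: 14.4
position: [0.5499, -0.0438, 0.195]
ee_rot: [0.721, 0.693, -0.0, 0.0]
ft_force: [-0.6, -3.8, -0.9]
grip_width: 0.247
grasp_force: 30.4
```

>>> arm_command([
  {"dp":[1.5,0,0],"spin":0},
  {"dp":[1.5,0,0],"spin":0},
  {"dp":[1.5,0,0],"spin":0},
  {"dp":[0,0,0],"spin":0},
  {"dp":[0,0,0],"spin":0},
])

```text
clock: 14.9
position: [0.5501, -0.0394, 0.195]
ee_rot: [0.721, 0.693, -0.0, 0.0]
ft_force: [0.0, -4.9, 0.6]
grip_width: 0.244
grasp_force: 30.5
```

```bash
python3 m.py w10
```

```text
14.9 [550.06 -39.45 195.01] 1.530495065768416 [ 0.01 -4.9   0.56] cx 324.0322412839095
nest row 100 277.15432098765433 368.73424657534247 322.94428378149837
nest row 120 253.20098039215685 393.78409090909093 323.4925356506239
nest row 140 253.12623762376236 380.2 316.6631188118812
nest row 160 254.09366391184574 392.31632653061223 323.20499522122896
nest row 180 255.68395061728395 391.09302325581393 323.38848693654893
nest row 200 256.7068965517241 390.1179487179487 323.4124226348364
nest row 220 257.78186274509807 389.1378446115288 323.45985367831344
nest row 240 258.80719794344475 388.0646551724138 323.4359265579293
row 210 [(292, -15), (360, -25), (362, 24)]
row 220 [(285, -40), (287, 53), (290, -22), (291, -24), (292, -38), (293, -16), (355, 29), (356, 28), (357, 16), (359, -17), (360, -34), (361, 34), (362, 32)]
row 230 [(285, -33), (286, -37), (287, 54), (288, 15), (289, -14), (291, 24), (356, -38), (358, 28), (359, -26), (360, -39), (362, 51), (363, 32)]
row 240 [(285, -21), (286, -49), (287, 28), (288, 24), (289, -18), (291, 31), (295, -28), (296, -21), (320, 23), (321, 21), (326, -28), (327, -19), (351, 22), (352, 20), (356, -28), (359, -18), (362, 17)]
row 250 [(286, -43), (288, 42), (291, 18), (295, -24), (296, -27), (320, 26), (321, 24), (326, -28), (327, -19), (351, 33), (352, 20), (355, -21), (356, -17), (357, 17), (360, 21)]
row 260 [(286, -32), (288, 41), (292, 14), (295, -22), (296, -38), (320, 25), (321, 21), (326, -31), (327, -20), (351, 31), (355, -35), (357, 27), (358, -21), (360, 25)]
col [(140, 66), (144, -146), (151, 16), (155, 41), (178, 38), (179, 72), (198, -32), (200, 37), (217, -30), (218, -60), (220, -16), (221, 30)]
```

Centred within 0.1 mm and not slipping; the follower is back about 5.7 mm. Lowering with force checks.

>>> arm_command([
  {"dp":[0,0,1],"spin":0},
  {"dp":[0,0,1],"spin":0},
  {"dp":[0,0,1],"spin":0},
  {"dp":[0,0,0],"spin":0},
])

```text
clock: 15.35
position: [0.5503, -0.0395, 0.1923]
ee_rot: [0.721, 0.693, -0.0, 0.0]
ft_force: [-0.5, -5.5, 3.3]
grip_width: 0.241
grasp_force: 30.7
```

>>> arm_command([
  {"dp":[0,0,1],"spin":0},
  {"dp":[0,0,0],"spin":0},
])

```text
clock: 15.55
position: [0.5503, -0.0395, 0.1913]
ee_rot: [0.721, 0.693, -0.0, 0.001]
ft_force: [-0.6, -6.0, 3.4]
grip_width: 0.249
grasp_force: 30.7
```

>>> arm_command([
  {"dp":[0,0,1],"spin":0},
  {"dp":[0,0,0],"spin":0},
])

```text
clock: 15.75
position: [0.5504, -0.0395, 0.1903]
ee_rot: [0.721, 0.693, 0.0, 0.001]
ft_force: [-0.8, -5.9, 3.3]
grip_width: 0.243
grasp_force: 30.7
```

The constant 3.3 N is friction on the follower face. Continuing down.

>>> arm_command([
  {"dp":[0,0,1],"spin":0},
  {"dp":[0,0,0],"spin":0},
])

```text
clock: 15.95
position: [0.5504, -0.0395, 0.1893]
ee_rot: [0.721, 0.693, 0.0, 0.001]
ft_force: [-1.2, -5.1, 3.3]
grip_width: 0.244
grasp_force: 30.8
```

>>> arm_command([
  {"dp":[0,0,0.6],"spin":0},
  {"dp":[0,0,0],"spin":0},
])

```text
clock: 16.15
position: [0.5504, -0.0394, 0.1888]
ee_rot: [0.721, 0.693, 0.0, 0.001]
ft_force: [-0.2, -6.1, 3.5]
grip_width: 0.248
grasp_force: 30.8
```

>>> arm_command([
  {"dp":[0,0,0.4],"spin":0},
  {"dp":[0,0,0],"spin":0},
])

```text
clock: 16.35
position: [0.5505, -0.0394, 0.1887]
ee_rot: [0.721, 0.693, 0.0, 0.001]
ft_force: [-0.7, -6.6, 6.5]
grip_width: 0.243
grasp_force: 32.4
```

Floor reached at the expected height (0.1887). Backing towards the stop.

>>> arm_command([
  {"dp":[-0.6,0,0],"spin":0},
  {"dp":[0,0,0],"spin":0},
])

```text
clock: 16.55
position: [0.5504, -0.0396, 0.1887]
ee_rot: [0.721, 0.693, 0.0, 0.001]
ft_force: [-0.9, -4.5, 6.1]
grip_width: 0.247
grasp_force: 32.3
```

>>> arm_command([
  {"dp":[-0.5,0,0],"spin":0},
  {"dp":[0,0,0],"spin":0},
])

```text
clock: 16.75
position: [0.5504, -0.04, 0.1886]
ee_rot: [0.721, 0.693, 0.0, 0.0]
ft_force: [-1.2, -4.5, 5.7]
grip_width: 0.249
grasp_force: 32.3
```

>>> arm_command([
  {"dp":[-0.3,0,0],"spin":0},
  {"dp":[0,0,0],"spin":0},
])

```text
clock: 16.95
position: [0.5504, -0.0402, 0.1887]
ee_rot: [0.721, 0.693, 0.0, 0.0]
ft_force: [-0.5, -3.4, 5.7]
grip_width: 0.246
grasp_force: 32.2
```

>>> arm_command([
  {"dp":[-0.4,0,0],"spin":0},
  {"dp":[0,0,0],"spin":0},
])

```text
clock: 17.15
position: [0.5504, -0.0406, 0.1887]
ee_rot: [0.721, 0.693, 0.0, 0.0]
ft_force: [-0.6, -3.4, 6.0]
grip_width: 0.24
grasp_force: 32.2
```

>>> arm_command([
  {"dp":[-0.4,0,0],"spin":0},
  {"dp":[0,0,0],"spin":0},
])

```text
clock: 17.35
position: [0.5504, -0.0409, 0.1887]
ee_rot: [0.721, 0.693, 0.0, 0.0]
ft_force: [0.5, -3.6, 4.6]
grip_width: 0.245
grasp_force: 32.2
```

```bash
python3 m.py w11 | grep -v row
```

```text
17.35 [550.4  -40.91 188.67] 1.5310197873050866 [ 0.51 -3.58  4.62] cx 324.0322412839095
col [(142, -146), (154, 26), (181, 63), (182, 43), (202, -28), (203, -19), (204, 47), (218, -81), (222, 25)]
```

>>> arm_command([
  {"dp":[-0.4,0,0],"spin":0},
  {"dp":[0,0,0],"spin":0},
])

```text
clock: 17.6
position: [0.5504, -0.0412, 0.1886]
ee_rot: [0.721, 0.693, 0.001, 0.0]
ft_force: [-0.2, -2.6, 5.6]
grip_width: 0.246
grasp_force: 32.2
```

>>> arm_command([
  {"dp":[-0.4,0,0],"spin":0},
  {"dp":[0,0,0],"spin":0},
])

```text
clock: 17.8
position: [0.5504, -0.0413, 0.1887]
ee_rot: [0.721, 0.693, 0.001, 0.0]
ft_force: [-0.4, -2.2, 6.2]
grip_width: 0.249
grasp_force: 32.1
```

The slide stalls against the stop. Releasing and raising.

>>> arm_command([
  {"dp":[0,0,0],"spin":0},
  {"dp":[0,0,0],"spin":0},
  {"dp":[0,0,0],"spin":0},
  {"dp":[0,0,-3],"spin":0},
  {"dp":[0,0,-12],"spin":0},
], grip=0.2)

```text
clock: 18.3
position: [0.5494, -0.042, 0.2025]
ee_rot: [0.721, 0.693, -0.001, -0.001]
ft_force: [-0.4, 0.4, -0.3]
grip_width: 0.399
grasp_force: 0.0
```

>>> arm_command([
  {"dp":[0,0,-25],"spin":0},
  {"dp":[0,0,-30],"spin":0},
  {"dp":[0,0,-30],"spin":0},
  {"dp":[0,0,0],"spin":0},
  {"dp":[0,0,0],"spin":0},
])

```text
clock: 18.8
position: [0.5501, -0.042, 0.2892]
ee_rot: [0.721, 0.693, 0.0, 0.001]
ft_force: [-0.0, -0.3, -0.2]
grip_width: 0.397
grasp_force: 0.0
```

```bash
python3 - <<'E'
from h import *
np.set_printoptions(precision=2,suppress=True)
c,o,im=snap('w12');print(o['clock'],o['position']*1000,o['ft_force'],o['joint_pos'])
cv2.imwrite('pics/w12c.png',cv2.resize(im[0:400,120:520],None,fx=1.45,fy=1.45,interpolation=cv2.INTER_CUBIC))
E
```

```text
18.8 [550.08 -42.03 289.15] [-0.03 -0.34 -0.2 ] [ 0.65  0.37 -0.78  1.76  0.29  1.12 -0.26]
```

View pics/w12c.png

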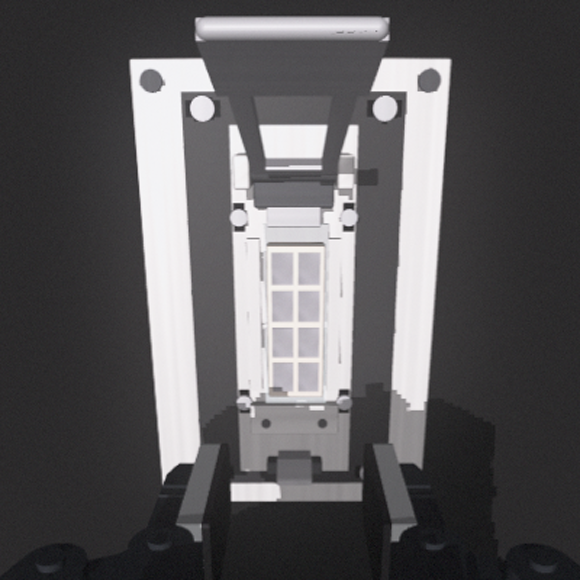

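The picture shows the slide between the walls, against the follower (295,215) and stop (293,410), with the rail plate at (290,30). Now I shut the fingers, go over the rail and come down behind its end plate.

>>> arm_command([
  {"dp":[0,0,-25],"spin":0},
  {"dp":[0,0,-25],"spin":0},
  {"dp":[0,0,0],"spin":0},
  {"dp":[30,0,0],"spin":0},
  {"dp":[30,0,0],"spin":0},
], grip=1)

```text
clock: 19.35
position: [0.5521, 0.0176, 0.3367]
ee_rot: [0.722, 0.692, -0.001, -0.001]
ft_force: [0.5, 1.1, -0.0]
grip_width: 0.0
grasp_force: 0.0
```

>>> arm_command([
  {"dp":[30,0,0],"spin":0},
  {"dp":[30,0,0],"spin":0},
  {"dp":[0,0,0],"spin":0},
  {"dp":[0,0,0],"spin":0},
])

```text
clock: 19.75
position: [0.5544, 0.0782, 0.3368]
ee_rot: [0.721, 0.693, -0.001, -0.001]
ft_force: [0.2, -0.5, -0.2]
grip_width: -0.003
grasp_force: 0.0
```

>>> arm_command([
  {"dp":[0,0,15],"spin":0},
  {"dp":[0,0,15],"spin":0},
  {"dp":[0,0,10],"spin":0},
  {"dp":[0,0,0],"spin":0},
])

```text
clock: 20.15
position: [0.5541, 0.077, 0.2956]
ee_rot: [0.721, 0.693, -0.001, -0.001]
ft_force: [0.0, 0.4, -0.2]
grip_width: 0.001
grasp_force: 0.0
```

>>> arm_command([
  {"dp":[-6,0,0],"spin":0},
  {"dp":[-8,0,0],"spin":0},
  {"dp":[-8,0,0],"spin":0},
  {"dp":[-8,0,-3],"spin":0},
  {"dp":[-8,0,-3],"spin":0},
])

```text
clock: 20.65
position: [0.5532, 0.0389, 0.3044]
ee_rot: [0.721, 0.693, 0.0, 0.0]
ft_force: [0.4, 1.4, -0.5]
grip_width: -0.002
grasp_force: 0.3
```

>>> arm_command([
  {"dp":[-9,0,-2],"spin":0},
  {"dp":[-9,0,0],"spin":0},
  {"dp":[-10,0,2],"spin":0},
  {"dp":[-10,0,3],"spin":0},
  {"dp":[0,0,0],"spin":0},
])

```text
clock: 21.15
position: [0.5516, -0.0002, 0.3002]
ee_rot: [0.722, 0.692, -0.001, -0.0]
ft_force: [-0.6, 0.2, 0.1]
grip_width: 0.0
grasp_force: 0.0
```

>>> arm_command([
  {"dp":[-9,0,5],"spin":0},
  {"dp":[-9,0,5],"spin":0},
  {"dp":[-8,0,6],"spin":0},
  {"dp":[-8,0,7],"spin":0},
  {"dp":[0,0,0],"spin":0},
])

```text
clock: 21.65
position: [0.5499, -0.0337, 0.2766]
ee_rot: [0.722, 0.692, -0.001, -0.001]
ft_force: [-0.9, -0.1, 0.0]
grip_width: -0.001
grasp_force: 0.0
```

```bash
python3 - <<'E'
from h import *
np.set_printoptions(precision=3,suppress=True)
for n in ('scene','side'):
    im=viewer.camera(n);cv2.imwrite(f'pics/{n}1.png',im)
    print(n,[(r['position'],round(r['score'],2)) for r in finder.find_in(n,'rail')[:3]])
o=manip.get_obs();print(o['position'],o['ft_force'])
E
```

```text
scene [([0.5553, -0.0027, 0.0706], 0.88), ([0.1987, 0.2801, 0.0284], 0.74)]
side [([0.542, -0.0089, 0.0652], 0.81), ([0.1953, 0.2769, 0.0241], 0.65), ([0.3178, -0.3613, 0.032], 0.44)]
[ 0.55  -0.032  0.278] [0.544 0.725 0.327]
```

>>> arm_command([
  {"dp":[-7,0,8],"spin":0},
  {"dp":[-7,0,8],"spin":0},
  {"dp":[-6,0,9],"spin":0},
  {"dp":[-5,0,9],"spin":0},
  {"dp":[-3,0,8],"spin":0},
])

```text
clock: 22.35
position: [0.549, -0.0609, 0.2349]
ee_rot: [0.721, 0.693, -0.0, -0.0]
ft_force: [0.5, 0.2, -0.2]
grip_width: -0.005
grasp_force: 0.1
```

>>> arm_command([
  {"dp":[-2,0,7],"spin":0},
  {"dp":[-2,0,5],"spin":0},
  {"dp":[-1,0,4],"spin":0},
  {"dp":[0,0,0],"spin":0},
  {"dp":[0,0,0],"spin":0},
])

```text
clock: 22.85
position: [0.5491, -0.0649, 0.2202]
ee_rot: [0.721, 0.693, 0.0, 0.0]
ft_force: [-1.2, -0.4, 0.3]
grip_width: -0.005
grasp_force: 0.0
```

>>> arm_command([
  {"dp":[-1,0,4],"spin":0},
  {"dp":[-1,0,4],"spin":0},
  {"dp":[0,0,2],"spin":0},
  {"dp":[0,0,0],"spin":0},
])

```text
clock: 23.25
position: [0.549, -0.0672, 0.2099]
ee_rot: [0.721, 0.693, -0.0, 0.0]
ft_force: [-0.2, -0.0, 1.6]
grip_width: -0.002
grasp_force: 0.4
```

>>> arm_command([
  {"dp":[0,0,2],"spin":0},
  {"dp":[0,0,0],"spin":0},
])

```text
clock: 23.45
position: [0.5491, -0.0673, 0.2082]
ee_rot: [0.721, 0.693, -0.0, 0.0]
ft_force: [0.3, -1.3, 3.7]
grip_width: -0.0
grasp_force: 1.6
```

>>> arm_command([
  {"dp":[0,0,2],"spin":0},
  {"dp":[0,0,0],"spin":0},
])

```text
clock: 23.65
position: [0.549, -0.0673, 0.2061]
ee_rot: [0.721, 0.693, -0.0, 0.0]
ft_force: [-0.1, -1.4, 0.8]
grip_width: 0.003
grasp_force: 0.7
```

>>> arm_command([
  {"dp":[0,0,1.5],"spin":0},
  {"dp":[0,0,0],"spin":0},
])

```text
clock: 23.85
position: [0.549, -0.0673, 0.2044]
ee_rot: [0.721, 0.693, -0.0, 0.0]
ft_force: [-0.6, -0.9, 2.7]
grip_width: 0.003
grasp_force: 0.9
```

>>> arm_command([
  {"dp":[0,0,1],"spin":0},
  {"dp":[0,0,0],"spin":0},
])

```text
clock: 24.05
position: [0.5488, -0.0668, 0.2032]
ee_rot: [0.721, 0.693, 0.0, -0.0]
ft_force: [0.8, 0.2, -0.5]
grip_width: 0.0
grasp_force: 0.0
```

>>> arm_command([
  {"dp":[0,0,1],"spin":0},
  {"dp":[0,0,0],"spin":0},
])

```text
clock: 24.25
position: [0.5488, -0.0667, 0.2022]
ee_rot: [0.721, 0.693, -0.0, -0.0]
ft_force: [-0.4, 0.3, 0.0]
grip_width: 0.0
grasp_force: 0.0
```

>>> arm_command([
  {"dp":[0,0,1],"spin":0},
  {"dp":[0,0,0],"spin":0},
])

```text
clock: 24.45
position: [0.549, -0.0668, 0.2017]
ee_rot: [0.721, 0.693, 0.0, -0.0]
ft_force: [-1.5, 1.1, 3.7]
grip_width: 0.002
grasp_force: 1.7
```

Force dropped to zero after 31 mm (snap through), then met resistance. One gentle confirming press, then retreat.

>>> arm_command([
  {"dp":[0,0,0.6],"spin":0},
  {"dp":[0,0,0],"spin":0},
])

```text
clock: 24.65
position: [0.549, -0.0668, 0.2014]
ee_rot: [0.721, 0.693, 0.0, 0.0]
ft_force: [-3.8, 0.0, 7.4]
grip_width: -0.001
grasp_force: 4.0
```

>>> arm_command([
  {"dp":[0,0,-5],"spin":0},
  {"dp":[0,0,-20],"spin":0},
  {"dp":[0,0,-30],"spin":0},
  {"dp":[0,0,-35],"spin":0},
  {"dp":[0,0,-35],"spin":0},
])

```text
clock: 25.15
position: [0.5487, -0.067, 0.3272]
ee_rot: [0.721, 0.693, -0.0, -0.0]
ft_force: [0.5, -0.5, 0.3]
grip_width: -0.004
grasp_force: 0.0
```

>>> arm_command([
  {"dp":[-20,0,-10],"spin":0},
  {"dp":[-10,0,0],"spin":0},
  {"dp":[0,0,0],"spin":0},
  {"dp":[0,0,0],"spin":0},
])

```text
clock: 25.55
position: [0.5473, -0.0969, 0.3346]
ee_rot: [0.721, 0.693, -0.0, -0.001]
ft_force: [0.8, 0.1, 0.3]
grip_width: 0.004
grasp_force: 0.0
```

```bash
python3 - <<'E'
from h import *
np.set_printoptions(precision=3,suppress=True)
c,o,im=snap('w13');print(o['clock'],o['position'],o['ft_force'])
for n in ('wrist','side','scene'):
    if n!='wrist': viewer.camera(n)
    for t in ('rail','slide','catch'): print(n,t,[(r['position'],round(r['score'],2)) for r in finder.find_in(n,t)[:4]])
# rail plane test: plate (34 wide at y=+-17, x=-59..-28 carrier) edges in the picture vs predicted for angle 0 and .06
th=1.5305;N=np.array([.5507,-.031,0]);R=Ro.from_euler('z',th).as_matrix()
for a in (0,.06,.1):
    print(a,[proj(c,[N+R@np.array([.058-r*np.cos(a),s*.017,.0263+r*np.sin(a)+.002])])[0].round(1) for r in (.117,.086) for s in (1,-1)])
E
```

```text
25.55 [ 0.547 -0.097  0.335] [0.846 0.14  0.336]
wrist rail [([0.3096, -0.2933, 0.0265], 0.74), ([0.5497, -0.0363, 0.0303], 0.6)]
wrist slide [([0.5541, -0.0284, 0.0273], 0.79)]
wrist catch [([0.5496, -0.0874, 0.0388], 0.83)]
side rail [([0.1989, 0.2768, 0.0256], 0.94), ([0.5461, -0.0377, 0.0283], 0.82), ([0.3165, -0.3617, 0.0316], 0.54), ([0.5445, -0.0202, 0.0244], 0.17)]
side slide [([0.4425, 0.1743, 0.0081], 0.67), ([0.3746, 0.3473, 0.0134], 0.62), ([0.5476, -0.0196, 0.023], 0.53)]
side catch [([0.5443, -0.0375, 0.0255], 0.67), ([0.1846, 0.2295, 0.0372], 0.46)]
scene rail [([0.1998, 0.2764, 0.0242], 0.78), ([0.5464, -0.0344, 0.0292], 0.61)]
scene slide [([0.449, 0.1711, 0.0096], 0.77), ([0.386, 0.3408, 0.0072], 0.59), ([0.55, -0.0215, 0.0203], 0.58), ([0.7066, -0.3598, 0.0387], 0.45)]
scene catch []
0 [array([299.9, 212.1]), array([351.4, 212.1]), array([299. , 165.1]), array([352.4, 165.2])]
0.06 [array([299.3, 214.7]), array([352.1, 214.7]), array([298.6, 166.2]), array([352.9, 166.2])]
0.1 [array([298.9, 216.1]), array([352.5, 216.1]), array([298.3, 166.7]), array([353.3, 166.7])]
```

```bash
python3 -c "
from workcell import manip
print(manip.hand_in())"
```

```text
the job is handed in; nothing more can be done
None
```

I handed the job in at about 26 s. The slide is on the channel floor between the follower and the stop, and the rail is pressed down level. Force readings indicate the catch snapped over it, though I had no picture left to check that by eye.

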